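Put a sample under vacuum in the desiccator drawer

ROBOT

A 6-joint arm with a two-finger parallel gripper is mounted at the origin on the work surface. World frame = base frame: x ahead of the robot, y to its left, z up, the work surface at z = 0. Lengths are in m, angles in degrees, forces in N, time in s.
With the tool pointing down it reaches from about 0.4 to 0.825 m from the base axis. Payload 7 kg.
Tool frame: the origin (TCP) lies on the centre line of the jaws, within the pads' length; the fingertips stand 14 mm ahead of it and the grasp point (between the pads) lies 5 mm behind it; z points along the fingers, x is the direction in which the jaws open and shut, and the axes are right-handed (so a half turn about z gives the same grasp; the last joint's range is limited). The gripper opens to 88 mm and grips with 3 to 60 N. Pads are 19 mm wide; open, the fingers measure 130 mm over their backs; the gripper's body (78 mm by 193 mm) begins 47 mm behind the grasp point.
Start: joints at [86.981, 20.546, 0.682, 0, -70.136, -16.507], TCP at [0.226, 0.636, 0.241] pointing down, gripper open.
Joint ranges: [-176.03, 176.03], [-82.01, 121.73], [-58.28, 71.71], [-173.87, 95.51], [-174.79, -0.11], [-173.66, 173.66]. Speed limits (degrees/s): [136.94, 136.94, 172.46, 180, 180, 180].

INTERFACE

Orientations are given as [roll, pitch, yaw] about the fixed x, y, z axes, in that order (R = Rz(yaw) Ry(pitch) Rx(roll)).
In Python, from plant import * gives the robot as it stands.
- The arm moves only by the shell command python3 -m handwheel 'ROWS' [OPENING]. ROWS is JSON, a list of rows, each a list of 2 entries, a list of its own where there are three numbers: the shift along the tool's x, y, z each as a share of 0.2 m, from -1 to 1, then the turn, a rotation vector about the tool's x, y, z each as a share of 360 degrees, from -1 to 1. In form: [[[tx, ty, tz], [ax, ay, az]], ...]. A call has 1 to 5 rows; each row is the pose to reach, as a shift and turn from the pose commanded when the call began, along the tool's axes at that moment, turning the shorter way round; what a row does not reach only later rows make up. A row lasts 1/12 s, in which the tool goes at most 41.7 mm and 7.16 degrees, less where a joint would pass 70% of its speed; a pose out of reach is approached as far as the arm can. A call with a number of a shift or a turn outside -1 to 1 is refused whole. A call with a gripper value outside its range is refused whole. OPENING is the closure, from -1 (fully open) to 1 (shut), set as the call begins (- or left out, the last holds). The fingers move at their own pace and stop on an object; the grip force is fixed at half the most. Time passes only in rows, so rows that repeat a pose let the fingers close. It gives the time, the measured TCP pose, the force and the opening at its end, in the units of the state.
- get_obs(): the state, without advancing time (a new reading comes with each control period).
- snapshot(name): name is "scene" or "top" or "wrist"; returns a dict with "color" (420x560x3 uint8, red, green, blue), "z_map" (420x560 float32, m along the optical axis (not along the pixel's ray), 0 where there is no reading), "intrinsics" (3x3 intrinsics, pixels), "rvec" (rotation vector, rad) and "tvec" (3), from world to camera coordinates, as OpenCV has them. Camera axes: x right, y down, z forward; pixel columns grow to the right and rows downward; lengths in m; the calibration is good to about 2 mm. A picture is of the moment at which its call begins.
- close_job(): hands the job in, once; it reports no verdict.
The state is a dict: "clock": time; "joint_pos": joint angles; "qvel": joint speeds; "tau": joint torques, N m; "tool_pos": TCP position; "orientation": TCP orientation; "force": force on the tool from outside, world axes, zero at the start; "moment": the same for the moment, N m; "opening": finger opening in m.
Only numpy, scipy, OpenCV 4.12 (cv2) and the standard library are available. Lean on these libraries where they do the work, as an engineer would, in place of code of your own. Each camera call takes 0.05 s, during which the arm holds its last target. There are 200 camera calls.

TASK

Set the brown sample jar down gently, upright, in the open drawer of the vacuum desiccator and slide the drawer fully shut without slamming it. Then take the cordless vacuum pump from its charging dock, press its coupler squarely onto the tilted nipple on top of the cabinet until it snaps on, push on to sink the sprung nipple fully home, and finish still gripping the pump and holding the nipple down against its spring. Leave the other glassware standing where it is.

Things in the scene. Friction and masses are not known exactly. Their poses are not given: they have to be found in the camera images.
- jar_center (a point): centre (half-way up) of the sample jar: loose upright brown glass cylinder 46 mm in diameter with a white paper band and a white 44 mm screw cap, 75 mm tall in all (cap: the top 21 mm), about 0.14 kg, standing on the work surface to the left or the right of the drawer. z points up.
- cabinet_front (a point): middle of the top front edge of the white vacuum desiccator, a fixed cabinet 280 mm deep (x), 240 mm wide (y) and 125 mm high. x points level to its back, z up; the drawer comes out of this front towards -x. The jar passes under its top plate with 18 mm to spare.
- drawer_floor (a point): centre of the inner floor of the drawer's steel tray, 19 mm above the work surface, moving with the drawer; x in the direction in which it shuts, z up. Tray 230 mm (x) by 196 mm (y) inside, walls 40 mm high. White front panel 236 mm wide at x = -120 to -138 mm, its top 121 mm above the work surface. Open by d, the tray is uncovered from x = -115 mm to -120 mm + d.
- drawer_lip (a point): middle of the front edge of the aluminium lip (160 mm wide, 10 mm thick, standing 16 mm out from the drawer front, 110 mm above the work surface) by which the drawer is pushed; axes as drawer_floor.
- drawer (a joint): opening of the drawer in m: 0 fully shut, 0.12 to 0.15 at the start. It stays where it is left; sliding friction about 1.5 N.
- dock: charging dock of the pump: fixed grey block 90 x 90 mm, 62 mm high, origin at the centre of its underside, z up. The pump stands coupler-down, 56 mm deep, in its round hole with 1 mm of play all round and lifts straight out.
- pump_grip (a point): middle of the dark rubber grip of the loose cordless vacuum pump (round, 170 mm long, about 0.30 kg), on its axis; z along the axis away from the coupler (up, in the dock). Along z from here: top of the pump at +34 mm; grip, 38 mm in diameter, down to -33 mm; white housing, 48 mm, from -38 to -102 mm; steel coupler, 31 mm, to its open mouth at -136 mm.
- pump_seat (a point): end face inside the coupler, on the pump's axis, 110 mm below pump_grip, 26 mm inside the mouth; same axes. From the mouth a funnel narrows from 26 to 15 mm in diameter over 9 mm, then a 15 mm bore runs to the seat. Sprung jaws snap behind the nipple's head (about 8 N) when the seat is some 7 mm short of the nipple's tip; it then slips on freely until seat meets tip, and the nipple sinks.
- nipple_tip (a point): tip of the brass nipple on the swivelling steel port on top of the cabinet; z runs along the nipple and out of it, leaning 25 degrees from the vertical, mostly towards the robot, in a direction that varies. The nipple is 12 mm in diameter, with a groove behind its head, and stands 36 mm out of its 22 mm wide boss; its tip is about 196 mm above the work surface and moves with it.
- nipple (a joint): how far the nipple is pushed in along its axis, in m: 0 at rest, 0.006 fully home. Its spring begins to give at 6 N and needs 12 N at the stop.
- flask_tall: bystander beside the cabinet: clear volumetric flask with a long neck and a blue stopper, 78 mm in diameter, 188 mm tall; origin at the centre of its foot, z up.
- flask_cone: bystander beside the cabinet: clear conical flask with an orange stopper, 80 mm in diameter, 134 mm tall; origin at the centre of its foot, z up.
- bottle_brown: bystander beside the cabinet: brown reagent bottle with white cap and label, 68 mm in diameter, 138 mm tall (much larger than the jar); origin at the centre of its foot, z up.
There are look-alikes about, which are no part of the job. What is shaped like the part that bears pump_grip but green or red is not meant.

How it is judged:
By the outcome, as a careful person would: the job done as asked, in the order asked, and still so for the second after the job is handed in, while the arm keeps its last pose, push and grip.
It also fails if it takes over 72 s, if anything falls off the work surface, if the arm or the gripper's body presses on something with over 40 N, if the wrist force passes 120 N, or if a joint passes its speed limit or range.

## Working session

There is one attempt and no reset: what is moved stays moved. The work goes in short steps, Python scripts to look and compute and a shell command to move; the robot and the scene stay as the last step left them, time stands still between calls to the robot, and variables do not carry over. Pictures are saved under pics/ and viewed, about 8 in all and at most 12, crops included, and the job is handed in when it is done.

```bash
ls; mkdir -p pics
cat > h.py <<'E'
from plant import *
import numpy as np, cv2
from scipy.spatial.transform import Rotation as R
def cam(name):
    s=snapshot(name); s['R']=cv2.Rodrigues(np.array(s['rvec'],float))[0]; s['t']=np.array(s['tvec'],float).reshape(3); s['K']=np.array(s['intrinsics'],float); return s
def cloud(s):
    z=s['z_map'].astype(float); v,u=np.mgrid[:z.shape[0],:z.shape[1]]; K=s['K']
    p=np.stack([(u-K[0,2])/K[0,0]*z,(v-K[1,2])/K[1,1]*z,z],-1)
    w=(p-s['t'])@s['R']; w[z<=0]=np.nan; return w
def ray(s,u,v,h):
    d=s['R'].T@np.linalg.inv(s['K'])@[u,v,1]; c=-s['R'].T@s['t']; return c+d*(h-c[2])/d[2]
def proj(s,P):
    q=s['K']@(s['R']@np.asarray(P,float)+s['t']); return q[:2]/q[2]
def tool():
    o=get_obs(); return np.array(o['tool_pos']),R.from_euler('xyz',o['orientation'],degrees=True)
E
python3 - <<'E'
from h import *
import pickle
print(get_obs())
for n in ['scene','top']:
    s=cam(n); cv2.imwrite(f'pics/{n}0.png',s['color'][...,::-1]); pickle.dump(s,open(f'{n}0.pkl','wb'))
    print(n,-s['R'].T@s['t'],s['R'][2],(s['z_map']>0).mean(),s['K'][0,0])
E
```

```text
pics
{'clock': 0.0, 'joint_pos': array([ 8.69794766e+01,  2.05905127e+01,  6.32725450e-01, -2.10242751e-02,
       -7.01368258e+01, -1.65060145e+01]), 'qvel': array([-0.05290778, -0.03126903, -0.07784421, -0.05141137,  0.03363452,
        0.12115092]), 'tau': array([ 1.12979040e-03, -5.82721853e+01,  2.93051022e+01,  6.99689895e+00,
        6.87344917e-03, -1.71944484e-04]), 'tool_pos': array([0.22548546, 0.63570925, 0.23962229]), 'orientation': array([-1.79992066e+02, -9.63297336e-02, -1.09533704e+02]), 'force': array([-0.1518437 , -0.60964227, -0.27683783]), 'moment': array([-0.01415367, -0.04539142, -0.06662722]), 'opening': 0.08756963148187981}
scene [ 1.4001797  -0.13375989  1.28119935] [-0.57469908  0.1426731  -0.80583209] 0.9959396258503401 514.8831571909859
top [0.35011658 0.07026847 1.30758695] [ 0.20408258 -0.01586993 -0.97882503] 0.9958078231292516 400.94768118378676
```

View pics/scene0.png

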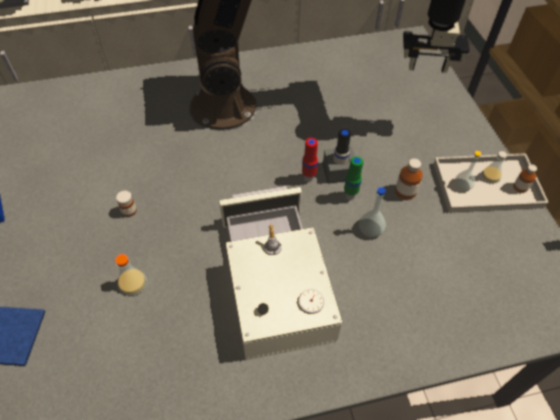

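View pics/top0.png

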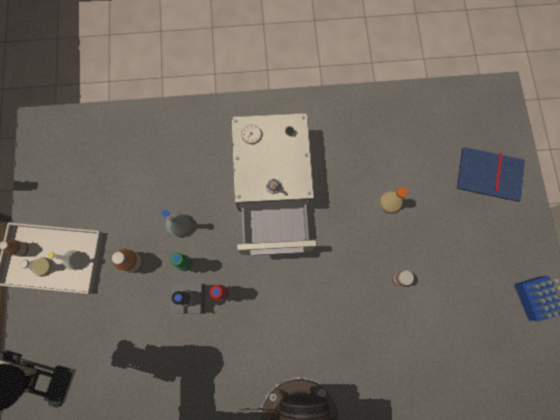

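The jar is at scene (126,203) / top (404,279). The pump in its dock is at scene (343,143) / top (181,298), with red and green look-alikes at top (218,293) and (180,261). The cabinet has its drawer open towards the robot. Next I'll enlarge and measure.

Run:
```python
from h import *
import pickle
S,T=[pickle.load(open(f'{n}0.pkl','rb')) for n in ('scene','top')]
def crop(s,u,v,w,h,k): return cv2.resize(s['color'][v:v+h,u:u+w,::-1],(w*k,h*k),interpolation=cv2.INTER_CUBIC)
a=crop(S,290,110,100,100,4);b=crop(T,150,220,100,100,4)
c=crop(S,215,180,100,50,4);d=crop(T,230,170,100,50,4)
cv2.imwrite('pics/c1.png',np.vstack([np.hstack([a,b]),np.hstack([c,d])]))
wT=cloud(T);wS=cloud(S)
for (n,s,w,u,v) in [('jar cap',T,wT,405,278),('jarcapS',S,wS,124,197),('pumptop',T,wT,180,298),('pumpS',S,wS,343,134),('floorT',T,wT,280,224),('panel',T,wT,276,245),('cab',T,wT,270,160),('cabS',S,wS,290,270),('nip',T,wT,273,185),('table',T,wT,400,330)]:
    print(n,np.round(np.nanmedian(w[v-1:v+2,u-1:u+2].reshape(-1,3),0),4))
# cabinet top from both
for n,w in (('T',wT),('S',wS)):
    m=(abs(w[...,2]-.125)<.006)&(w[...,0]>.3)&(w[...,0]<1.1)&(abs(w[...,1])<.3)
    k,l,st,_=cv2.connectedComponentsWithStats(m.astype(np.uint8)); i=1+np.argmax(st[1:,4]); P=w[l==i][:,:2]
    r=cv2.minAreaRect(P.astype(np.float32)*1000); print(n,len(P),w[l==i][:,2].mean(),r,cv2.boxPoints(r).round(1).tolist())
    m=(abs(w[...,2]-.019)<.006)&(w[...,0]>.45)&(w[...,0]<.8)&(abs(w[...,1])<.2)
    k,l,st,_=cv2.connectedComponentsWithStats(m.astype(np.uint8)); i=1+np.argmax(st[1:,4]); P=w[l==i][:,:2]
    r=cv2.minAreaRect(P.astype(np.float32)*1000); print(' floor',len(P),w[l==i][:,2].mean(),cv2.boxPoints(r).round(1).tolist())
    m=(abs(w[...,2]-.118)<.012)&(w[...,0]>.3)&(w[...,0]<.8)&(abs(w[...,1])<.3)
    k,l,st,_=cv2.connectedComponentsWithStats(m.astype(np.uint8))
    for i in range(1,k):
        if st[i,4]>60: P=w[l==i]; print(' h118',len(P),P[:,2].mean(),cv2.boxPoints(cv2.minAreaRect(P[:,:2].astype(np.float32)*1000)).round(1).tolist())
# jar cap
    m=(abs(w[...,2]-.075)<.006)&(w[...,0]>.3)&(w[...,0]<.8)&(w[...,1]<-.15); P=w[m]
    if len(P): print(' jar',len(P),cv2.minEnclosingCircle(P[:,:2].astype(np.float32)),P.mean(0))
    m=(w[...,2]>.06)&(w[...,0]>.2)&(w[...,0]<.6)&(w[...,1]>.1)&(w[...,1]<.45)
    k,l,st,_=cv2.connectedComponentsWithStats(m.astype(np.uint8))
    for i in range(1,k):
        if st[i,4]>30:
            P=w[l==i]; q=P[P[:,2]>P[:,2].max()-.012]; print(' tall',st[i],P[:,2].max(),q.mean(0))
```

```text
jar cap [ 0.3921 -0.3569  0.0738]
jarcapS [ 0.3965 -0.3566  0.0745]
pumptop [0.3831 0.3086 0.1773]
pumpS [0.3887 0.3096 0.1768]
floorT [0.5997 0.007  0.0198]
panel [0.5178 0.0292 0.119 ]
cab [0.7841 0.0259 0.1242]
cabS [0.7756 0.0518 0.1261]
nip [0.685  0.0255 0.1785]
table [ 0.2347 -0.3421  0.0004]
T 5950 0.12467615614208011 ((795.62060546875, 21.247787475585938), (240.39231872558594, 283.9316711425781), 88.49050903320312) [[650.5, -95.19999694824219], [934.4000244140625, -102.5999984741211], [940.7000122070312, 137.6999969482422], [656.9000244140625, 145.10000610351562]]
 floor 2387 0.018733946400899152 [[540.2999877929688, -70.5], [678.5999755859375, -74.0999984741211], [683.7000122070312, 122.4000015258789], [545.5, 126.0]]
 h118 3350 0.12444811136838385 [[650.4000244140625, -97.5999984741211], [798.9000244140625, -101.9000015258789], [806.0, 143.5], [657.5, 147.8000030517578]]
 h118 801 0.11786780085197487 [[490.3999938964844, -87.5], [526.4000244140625, -88.4000015258789], [532.2999877929688, 145.6999969482422], [496.29998779296875, 146.60000610351562]]
 jar 293 ((0.48196297883
[... 1048 characters left out ...]
 h118 859 0.11743065387252848 [[488.70001220703125, -88.0], [532.2999877929688, -88.9000015258789], [537.5, 146.6999969482422], [493.8999938964844, 147.60000610351562]]
 h118 4003 0.125086455571544 [[652.2999877929688, -96.30000305175781], [799.5, -101.0], [807.2999877929688, 141.39999389648438], [660.0999755859375, 146.1999969482422]]
 jar 213 ((0.5198521018028259, -0.35835522413253784), 0.1503899097442627) [ 0.47454701 -0.35876561  0.07472568]
 tall [ 325  129   39   63 1179] 0.1820012429651637 [0.43003158 0.31614152 0.1747029 ]
 tall [302 138  16  35 446] 0.1778256637162418 [0.3970226  0.21005554 0.17060529]
 tall [283 187  19  25 284] 0.1272491319729523 [0.52310131 0.12148634 0.12031208]
```

View pics/c1.png

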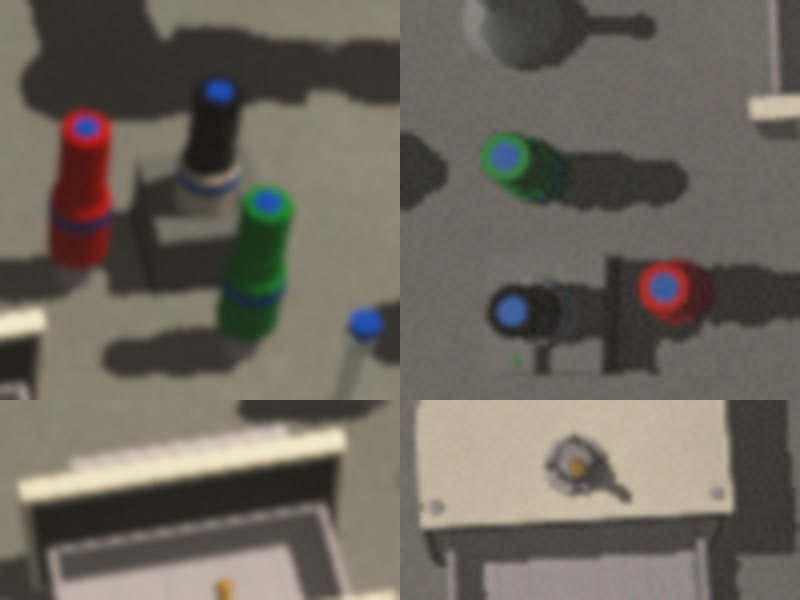

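The black pump in the grey dock, at top (181,298), is the one meant. The red one at (218,293) and the green one at (180,261) are excluded by colour. Next come refined points for the jar, pump and nipple axis, plus the move in tool axes.

Run:
```python
from h import *
import pickle
S,T=[pickle.load(open(f'{n}0.pkl','rb')) for n in ('scene','top')]
br=[]
for n,s in (('T',T),('S',S)):
    w=cloud(s)
    m=(abs(w[...,2]-.075)<.005)&(abs(w[...,0]-.395)<.04)&(abs(w[...,1]+.357)<.04); P=w[m]
    print(n,'jar',len(P),P.mean(0),cv2.minAreaRect(P[:,:2].astype(np.float32)*1000))
    hsv=cv2.cvtColor(s['color'],cv2.COLOR_RGB2HSV)
    m=(abs(w[...,2]-.176)<.012)&(abs(w[...,0]-.385)<.05)&(abs(w[...,1]-.31)<.04)
    bl=m&(hsv[...,0]>100)&(hsv[...,0]<130)&(hsv[...,1]>100)
    v,u=np.nonzero(bl);print(' pump blue',len(u),u.mean(),v.mean(),ray(s,u.mean(),v.mean(),.176),np.nanmedian(w[bl],0), 'black',w[m].mean(0))
    m=(abs(w[...,2]-.062)<.004)&(abs(w[...,0]-.385)<.1)&(abs(w[...,1]-.31)<.08)
    print(' dock',cv2.minAreaRect(w[m][:,:2].astype(np.float32)*1000))
    o=(hsv[...,0]>8)&(hsv[...,0]<26)&(hsv[...,1]>120); cu,cv_=proj(s,[.69,.025,.17]).astype(int)
    o[:cv_-25]=0;o[cv_+25:]=0;o[:,:cu-25]=0;o[:,cu+25:]=0
    v,u=np.nonzero(o); print(' brass',len(u),u.min(),u.max(),v.min(),v.max())
    print(np.c_[u,v][:40].tolist())
    c=np.nanmean(w[o],0);print(c,w[o][:,2].max(),w[o][:,2].min())
    m=(w[...,2]>.132)&(w[...,2]<.16)&(abs(w[...,0]-.69)<.05)&(abs(w[...,1]-.025)<.05); print(' boss',m.sum(),w[m].mean(0),w[m].min(0),w[m].max(0))
    m=(w[...,2]>.15)&(abs(w[...,0]-.69)<.05)&(abs(w[...,1]-.025)<.05);print(w[m].round(3)[:30].tolist())
```

```text
T jar 159 [ 0.39352293 -0.35783199  0.07479267] ((393.4183349609375, -358.1575622558594), (41.116119384765625, 39.61113357543945), 85.7649917602539)
 pump blue 52 177.42307692307693 297.36538461538464 [0.38539005 0.31569691 0.176     ] [0.38558816 0.31604498 0.17616236] black [0.38512364 0.31445506 0.17494363]
 dock ((411.42926025390625, 313.4877014160156), (90.81415557861328, 142.10293579101562), 85.47771453857422)
 brass 8 273 275 185 188
[[274, 185], [273, 186], [274, 186], [273, 187], [274, 187], [275, 187], [274, 188], [275, 188]]
[0.67653673 0.02345783 0.19397106] 0.1965121785148621 0.18583068826797303
 boss 109 [0.69587075 0.02373172 0.14147323] [0.67495616 0.00140547 0.13210457] [0.71973207 0.04527472 0.15865833]
[[0.706, 0.029, 0.157], [0.704, 0.024, 0.163], [0.706, 0.02, 0.153], [0.705, 0.017, 0.157], [0.706, 0.014, 0.153], [0.704, 0.033, 0.155], [0.705, 0.029, 0.15], [0.702, 0.027, 0.158], [0.7, 0.024, 0.163], [0.7, 0.021, 0.164], [0.701, 0.018, 0.158], [0.702, 0.015, 0.156], [0.703, 0.011, 0.151], [0.699, 0.033, 0.161], [0.7, 0.03, 0.156], [0.697, 0.027, 0.165], [0.697, 0
[... 1260 characters left out ...]
133045 0.15999161]
[[0.672, 0.023, 0.194], [0.676, 0.025, 0.2], [0.672, 0.02, 0.191], [0.678, 0.022, 0.199], [0.677, 0.024, 0.197], [0.678, 0.027, 0.197], [0.677, 0.019, 0.193], [0.678, 0.022, 0.195], [0.683, 0.023, 0.2], [0.681, 0.026, 0.198], [0.681, 0.018, 0.196], [0.681, 0.021, 0.195], [0.683, 0.023, 0.197], [0.68, 0.026, 0.191], [0.679, 0.021, 0.186], [0.681, 0.023, 0.19], [0.681, 0.026, 0.188], [0.677, 0.019, 0.181], [0.681, 0.021, 0.186], [0.681, 0.023, 0.184], [0.681, 0.026, 0.184], [0.682, 0.029, 0.184], [0.682, 0.018, 0.183], [0.685, 0.02, 0.186], [0.683, 0.023, 0.183], [0.688, 0.025, 0.189], [0.683, 0.028, 0.181], [0.681, 0.018, 0.178], [0.684, 0.02, 0.181], [0.686, 0.022, 0.183]]
```

```bash
cat >> h.py <<'E'
def plan(P,yaw=None,tilt=None):
    """shares of shift & turn from the current measured pose to TCP P; orientation as yaw (tool down) or full R"""
    p,q=tool(); d=q.inv().apply(np.array(P,float)-p)/.2
    g=tilt if tilt is not None else R.from_euler('xyz',[180,0,yaw],degrees=True)
    a=np.degrees((q.inv()*g).as_rotvec())/360
    print('shift',d.round(4).tolist(),'turn',a.round(5).tolist(),'dist',np.linalg.norm(d)*.2,'deg',np.linalg.norm(a)*360)
E
python3 -m handwheel '[[[0.77,-0.76,-0.03],[0,0,0]],[[0.77,-0.76,-0.03],[0,0,0]],[[0.77,-0.76,-0.03],[0,0,0]],[[0.77,-0.76,-0.03],[0,0,0]],[[0.77,-0.76,-0.03],[0,0,0]]]' -1
python3 -m handwheel '[[[0.77,-0.76,-0.03],[0,0,0]],[[0.77,-0.76,-0.03],[0,0,0]],[[0.77,-0.76,-0.03],[0,0,0]],[[0.77,-0.76,-0.03],[0,0,0]],[[0.77,-0.76,-0.03],[0,0,0]]]'
python3 -c "
from h import *
plan([.5,.02,.27],-91.5)"
```

```text
clock: 0.52
tool_pos: [0.3142, 0.4455, 0.246]
orientation: [180.0, -0.0, -109.5]
force: [1.2, 0.2, 0.6]
opening: 0.0874
clock: 0.93
tool_pos: [0.4024, 0.2569, 0.2522]
orientation: [180.0, 0.0, -109.5]
force: [1.7, 0.0, 0.5]
opening: 0.0874
shift [0.9538, -0.8552, -0.0893] turn [1e-05, 4e-05, -0.05] dist 0.25683064794875965 deg 18.000385951004603
```

```bash
python3 -m handwheel '[[[0.95,-0.85,-0.09],[0,0,-0.05]],[[0.95,-0.85,-0.09],[0,0,-0.05]],[[0.95,-0.85,-0.09],[0,0,-0.05]],[[0.95,-0.85,-0.09],[0,0,-0.05]],[[0.95,-0.85,-0.09],[0,0,-0.05]]]'
python3 - <<'E'
from h import *
s=cam('wrist'); t=cam('top')
print('wrist cam',-s['R'].T@s['t'],s['R'][2],s['K'][0,0])
a=s['color'][...,::-1]; cv2.imwrite('pics/w1.png',a)
w=cloud(t); p,_=tool()
m=(w[...,2]>p[2]+.03)&(w[...,2]<.45)
for lo,hi in ((.04,.07),(.07,.1),(.1,.15)):
    q=w[(w[...,2]>p[2]+lo)&(w[...,2]<p[2]+hi)]; 
    if len(q): print(lo,len(q),q.min(0)-p,q.max(0)-p)
plan([.3945,-.358,.20],-91.5)
E
```

```text
clock: 1.35
tool_pos: [0.4775, 0.074, 0.2663]
orientation: [-180.0, 0.0, -91.5]
force: [1.8, 0.5, -0.4]
opening: 0.0878
wrist cam [0.55769437 0.07165201 0.40983884] [-0.29685071  0.00769447 -0.9548929 ] 341.8848921311341
0.04 32 [-0.04160649 -0.08644578  0.05940348] [-0.02538292 -0.02142696  0.06973708]
0.07 606 [-0.04184531 -0.09919627  0.07000108] [ 0.03621643 -0.03118743  0.09941745]
0.1 1 [ 0.01301639 -0.07462171  0.10037806] [ 0.01301639 -0.07462171  0.10037806]
shift [2.1583, 0.3502, 0.3329] turn [1e-05, -0.00013, -0.00101] dist 0.44234926323382784 deg 0.3662233243263427
```

View pics/w1.png

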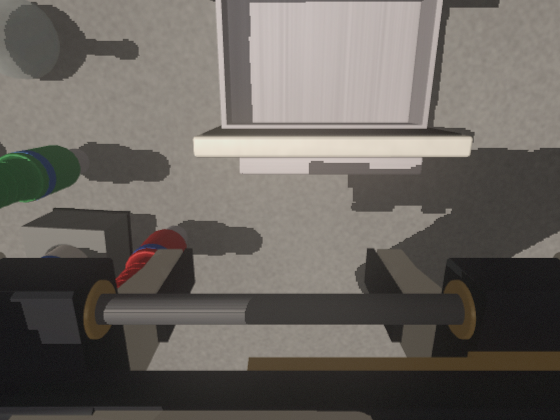

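```bash
python3 -m handwheel '[[[1,0.16,0.15],[0,0,0]],[[1,0.16,0.15],[0,0,0]],[[1,0.16,0.15],[0,0,0]],[[1,0.16,0.15],[0,0,0]],[[1,0.16,0.15],[0,0,0]]]'
python3 -m handwheel '[[[1,0.16,0.15],[0,0,0]],[[1,0.16,0.15],[0,0,0]],[[1,0.16,0.15],[0,0,0]],[[1,0.16,0.15],[0,0,0]],[[1,0.16,0.15],[0,0,0]]]'
python3 - <<'E'
from h import *
s=cam('wrist'); cv2.imwrite('pics/w2.png',s['color'][...,::-1])
w=cloud(s)
m=(abs(w[...,2]-.075)<.005)&(abs(w[...,0]-.395)<.04)&(abs(w[...,1]+.357)<.04); P=w[m]
if len(P): print('jar',len(P),P.mean(0),cv2.minAreaRect(P[:,:2].astype(np.float32)*1000))
plan([.3945,-.358,.15],-91.5)
E
```

```text
clock: 1.87
tool_pos: [0.439, -0.1246, 0.2357]
orientation: [180.0, 0.0, -91.5]
force: [1.0, 0.2, -0.2]
opening: 0.0875
clock: 2.28
tool_pos: [0.402, -0.3239, 0.2056]
orientation: [180.0, 0.0, -91.5]
force: [1.1, -0.4, -0.1]
opening: 0.0874
jar 1995 [ 0.39510058 -0.35947153  0.07425045] ((394.3074951171875, -359.66217041015625), (42.7270393371582, 43.03591537475586), 80.77937316894531)
shift [0.1502, 0.0253, 0.2709] turn [0.00044, -4e-05, -0.00044] dist 0.06215297292605624 deg 0.22436762130182097
```

```bash
python3 -m handwheel '[[[0.176,0.033,0.15],[0,0,0]],[[0.176,0.033,0.35],[0,0,0]],[[0.176,0.033,0.55],[0,0,0]],[[0.176,0.033,0.68],[0,0,0]],[[0.176,0.033,0.743],[0,0,0]]]'
python3 -m handwheel '[[[0,0,0],[0,0,0]],[[0,0,0],[0,0,0]],[[0,0,0],[0,0,0]],[[0,0,0],[0,0,0]],[[0,0,0],[0,0,0]]]' 1
python3 -m handwheel '[[[0,0,0],[0,0,0]],[[0,0,0],[0,0,0]],[[0,0,0],[0,0,0]],[[0,0,0],[0,0,0]],[[0,0,0],[0,0,0]]]'
```

```text
clock: 2.75
tool_pos: [0.3927, -0.3559, 0.0533]
orientation: [179.7, 0.2, -91.6]
force: [0.1, 1.0, 1.0]
opening: 0.0876
clock: 3.17
tool_pos: [0.3962, -0.3574, 0.0589]
orientation: [-179.9, -0.1, -91.5]
force: [0.2, 0.5, 1.2]
opening: 0.06
clock: 3.58
tool_pos: [0.3958, -0.3575, 0.0583]
orientation: [-179.9, -0.0, -91.5]
force: [-0.6, 0.8, 6.5]
opening: 0.0453
```

```bash
python3 -m handwheel '[[[0,0,-0.05],[0,0,0]],[[0,0,-0.2],[0,0,0.015]],[[0,0,-0.4],[0,0,0.03]],[[0,0,-0.6],[0,0,0.045]],[[0,0,-0.8],[0,0,0.06]]]'
for i in 1 2 3 4; do python3 -m handwheel '[[[0,0,0],[0,0,0.019]],[[0,0,0],[0,0,0.038]],[[0,0,0],[0,0,0.057]],[[0,0,0],[0,0,0.076]],[[0,0,0],[0,0,0.095]]]'; done
python3 - <<'E'
from h import *
plan([.592,.027,.215],88.5)
o=get_obs();print(o['joint_pos'],o['opening'])
s=cam('top');cv2.imwrite('pics/t2.png',s['color'][...,::-1])
E
```

```text
clock: 4.0
tool_pos: [0.3944, -0.3568, 0.2196]
orientation: [179.9, 0.0, -113.4]
force: [1.1, 0.3, -1.9]
opening: 0.045
clock: 4.42
tool_pos: [0.3948, -0.3569, 0.2179]
orientation: [180.0, 0.0, -147.7]
force: [0.7, 0.9, -1.8]
opening: 0.0449
clock: 4.83
tool_pos: [0.3948, -0.3569, 0.2177]
orientation: [180.0, -0.0, 178.1]
force: [1.1, -0.1, -1.7]
opening: 0.0446
clock: 5.25
tool_pos: [0.3948, -0.3569, 0.2178]
orientation: [180.0, -0.0, 143.9]
force: [-0.3, -0.5, -1.5]
opening: 0.0451
clock: 5.67
tool_pos: [0.3948, -0.3569, 0.2178]
orientation: [-180.0, -0.0, 109.7]
force: [-0.6, 0.7, -1.4]
opening: 0.0445
shift [1.4743, 1.5758, 0.0144] turn [-4e-05, -9e-05, 0.05895] dist 0.43159672555111606 deg 21.2235100584105
[-2.10045727e+01  8.09804516e+00 -1.91890341e+01 -2.16636168e-02
 -6.27419911e+01 -4.92620188e+01] 0.0445091424033325
```

```bash
python3 -m handwheel '[[[0.1,0.11,0],[0,0,0.01]],[[0.24,0.26,0],[0,0,0.022]],[[0.38,0.41,0],[0,0,0.036]],[[0.52,0.56,0],[0,0,0.048]],[[0.66,0.71,0],[0,0,0.059]]]'
python3 -c "
from h import *
plan([.592,.027,.215],88.5)"
```

```text
clock: 6.13
tool_pos: [0.4834, -0.1828, 0.2179]
orientation: [180.0, -0.0, 88.7]
force: [0.8, -1.5, -1.9]
opening: 0.045
shift [1.0605, 0.52, 0.0151] turn [2e-05, -4e-05, 0.00069] dist 0.23624240286749376 deg 0.24988852500394912
```

```bash
python3 -m handwheel '[[[0.16,0.08,0],[0,0,0.0007]],[[0.33,0.16,0],[0,0,0.0007]],[[0.5,0.24,0],[0,0,0.0007]],[[0.65,0.32,0],[0,0,0.0007]],[[0.78,0.38,0],[0,0,0.0007]]]'
python3 -m handwheel '[[[0.09,0.045,0],[0,0,0]],[[0.18,0.09,0],[0,0,0]],[[0.25,0.125,0],[0,0,0]],[[0.28,0.14,0],[0,0,0]],[[0.28,0.14,0],[0,0,0]]]'
python3 - <<'E'
from h import *
plan([.592,.027,.10],88.5)
s=cam('wrist');cv2.imwrite('pics/w3.png',s['color'][...,::-1])
t=cam('top');w=cloud(t)
m=(abs(w[...,2]-.118)<.012)&(w[...,0]>.45)&(w[...,0]<.56)&(abs(w[...,1])<.2); P=w[m]
print('panel',np.percentile(P,[1,99],axis=0))
E
```

```text
clock: 6.55
tool_pos: [0.5631, -0.0278, 0.2178]
orientation: [180.0, -0.0, 88.8]
force: [0.8, -0.1, -1.7]
opening: 0.0452
clock: 6.97
tool_pos: [0.5922, 0.0262, 0.2173]
orientation: [-180.0, 0.0, 88.7]
force: [0.1, -1.0, -1.7]
opening: 0.0449
shift [0.0041, -0.0007, 0.5863] turn [-9e-05, 2e-05, 0.0006] dist 0.11726338773040808 deg 0.21975508773501845
panel [[ 0.49297221 -0.08489835  0.10900493]
 [ 0.52916878  0.14259963  0.1254476 ]]
```

View pics/w3.png

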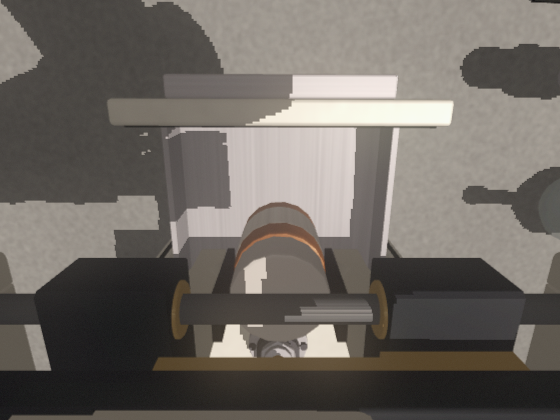

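```bash
python3 -m handwheel '[[[0,0,0.12],[0,0,0]],[[0,0,0.3],[0,0,0]],[[0,0,0.48],[0,0,0]],[[0,0,0.6],[0,0,0]],[[0,0,0.66],[0,0,0]]]'
python3 -m handwheel '[[[0,0,0],[0,0,0]],[[0,0,0.005],[0,0,0]],[[0,0,0.01],[0,0,0]],[[0,0,0.015],[0,0,0]],[[0,0,0.015],[0,0,0]]]'
python3 -m handwheel '[[[0,0,0.004],[0,0,0]],[[0,0,0.008],[0,0,0]],[[0,0,0.012],[0,0,0]],[[0,0,0.012],[0,0,0]]]'
```

```text
clock: 7.48
tool_pos: [0.5892, 0.0234, 0.0821]
orientation: [-179.7, 0.1, 88.5]
force: [-0.3, -0.1, -1.5]
opening: 0.045
clock: 7.9
tool_pos: [0.5925, 0.0252, 0.0837]
orientation: [179.9, -0.0, 88.6]
force: [0.8, 0.3, -1.6]
opening: 0.045
clock: 8.23
tool_pos: [0.5918, 0.0253, 0.0801]
orientation: [-180.0, -0.0, 88.6]
force: [-0.8, -0.3, -2.1]
opening: 0.0453
```

```bash
python3 -m handwheel '[[[0,0,0.003],[0,0,0]],[[0,0,0.006],[0,0,0]],[[0,0,0.009],[0,0,0]],[[0,0,0.009],[0,0,0]]]'
python3 -m handwheel '[[[0,0,0.003],[0,0,0]],[[0,0,0.006],[0,0,0]],[[0,0,0.006],[0,0,0]]]'
```

```text
clock: 8.57
tool_pos: [0.5918, 0.0252, 0.0781]
orientation: [-180.0, 0.0, 88.6]
force: [0.6, 0.3, -1.2]
opening: 0.0451
clock: 8.82
tool_pos: [0.5922, 0.0252, 0.0774]
orientation: [180.0, 0.0, 88.6]
force: [-0.3, -0.6, 1.1]
opening: 0.0446
```

```bash
python3 -m handwheel '[[[0,0,0.003],[0,0,0]],[[0,0,0.003],[0,0,0]]]'
python3 -m handwheel '[[[0,0,0],[0,0,0]],[[0,0,0],[0,0,0]],[[0,0,0],[0,0,0]],[[0,0,0],[0,0,0]],[[0,0,0],[0,0,0]]]' -0.8
python3 -m handwheel '[[[0,0,-0.05],[0,0,0]],[[0,0,-0.15],[0,0,0]],[[0,0,-0.3],[0,0,0]],[[0,0,-0.45],[0,0,0]],[[0,0,-0.6],[0,0,0]]]'
python3 - <<'E'
from h import *
s=cam('wrist');cv2.imwrite('pics/w4.png',s['color'][...,::-1])
w=cloud(s)
m=(w[...,2]>.08)&(w[...,2]<.102)&(w[...,0]>.54)&(w[...,0]<.65)&(abs(w[...,1]-.025)<.06); P=w[m]; print(len(P),P.mean(0),P.min(0),P.max(0))
plan([.46,.030,.2],88.5)
E
```

```text
clock: 8.98
tool_pos: [0.5925, 0.0252, 0.0773]
orientation: [179.9, 0.0, 88.6]
force: [-1.3, -0.8, 4.8]
opening: 0.0448
clock: 9.4
tool_pos: [0.5918, 0.0252, 0.0763]
orientation: [-180.0, 0.0, 88.6]
force: [-0.1, -0.5, 0.1]
opening: 0.073
clock: 9.82
tool_pos: [0.5916, 0.0251, 0.1985]
orientation: [-180.0, 0.0, 88.6]
force: [0.9, 1.3, 0.7]
opening: 0.0788
2534 [0.59116571 0.02512225 0.09290311] [0.57126841 0.00366611 0.08003436] [0.61426583 0.04658159 0.09550948]
shift [0.0073, -0.6747, 0.0211] turn [0.00145, -0.00018, 0.00044] dist 0.13500434020805724 deg 0.5493691558734644
```

View pics/w4.png

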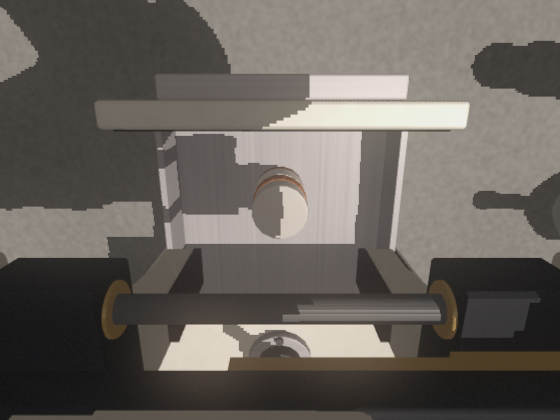

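```bash
python3 -m handwheel '[[[0,-0.15,0],[0,0,0]],[[0,-0.35,0],[0,0,0]],[[0,-0.52,0],[0,0,0]],[[0,-0.63,0],[0,0,0]],[[0,-0.65,0],[0,0,0]]]' 1
python3 -m handwheel '[[[0.01,0,0.08],[0,0,0]],[[0.02,0,0.2],[0,0,0]],[[0.02,0,0.33],[0,0,0]],[[0.02,0,0.42],[0,0,0]],[[0.02,0,0.43],[0,0,0]]]'
python3 -m handwheel '[[[0,0.02,0],[0,0,0]],[[0,0.04,0],[0,0,0]],[[0,0.06,0],[0,0,0]],[[0,0.08,0],[0,0,0]],[[0,0.1,0],[0,0,0]]]'
python3 - <<'E'
from h import *
print(get_obs()['opening'],get_obs()['force'])
s=cam('scene');cv2.imwrite('pics/s2.png',s['color'][...,::-1])
w=cloud(s)
m=(abs(w[...,2]-.118)<.012)&(w[...,0]>.48)&(w[...,0]<.6)&(abs(w[...,1])<.2); P=w[m]
print('panel',np.percentile(P,[1,50,99],axis=0)[:,0])
E
```

```text
clock: 10.28
tool_pos: [0.4585, 0.0279, 0.1972]
orientation: [180.0, -0.1, 88.6]
force: [-0.1, -0.1, -1.0]
opening: 0.0514
clock: 10.7
tool_pos: [0.4604, 0.0318, 0.1081]
orientation: [-179.8, 0.1, 88.6]
force: [-1.2, 0.6, 0.1]
opening: 0.0178
clock: 11.12
tool_pos: [0.4832, 0.0321, 0.1114]
orientation: [179.9, -0.0, 88.6]
force: [-0.0, -0.4, 0.1]
opening: 0.0007
0.0006695136227733881 [-0.01235156 -0.35787712  0.14796589]
panel [0.48966178 0.52173216 0.5339317 ]
```

```bash
python3 -m handwheel '[[[0,0.01,0],[0,0,0]],[[0,0.02,0],[0,0,0]],[[0,0.03,0],[0,0,0]],[[0,0.04,0],[0,0,0]],[[0,0.05,0],[0,0,0]]]'
python3 -m handwheel '[[[0,0.015,0],[0,0,0]],[[0,0.035,0],[0,0,0]],[[0,0.055,0],[0,0,0]],[[0,0.075,0],[0,0,0]],[[0,0.1,0],[0,0,0]]]'
python3 -m handwheel '[[[0,0.025,0],[0,0,0]],[[0,0.05,0],[0,0,0]],[[0,0.075,0],[0,0,0]],[[0,0.1,0],[0,0,0]],[[0,0.125,0],[0,0,0]]]'
python3 -m handwheel '[[[0,0.025,0],[0,0,0]],[[0,0.05,0],[0,0,0]],[[0,0.075,0],[0,0,0]],[[0,0.1,0],[0,0,0]],[[0,0.125,0],[0,0,0]]]'
```

```text
clock: 11.58
tool_pos: [0.492, 0.0316, 0.1104]
orientation: [-180.0, 0.0, 88.6]
force: [-2.5, -0.8, 1.4]
opening: 0.0005
clock: 12.0
tool_pos: [0.5123, 0.031, 0.1104]
orientation: [-180.0, 0.0, 88.6]
force: [-1.7, -2.6, 0.4]
opening: 0.0004
clock: 12.42
tool_pos: [0.5375, 0.0305, 0.1104]
orientation: [-180.0, 0.0, 88.6]
force: [-1.5, -2.0, -0.2]
opening: 0.0005
clock: 12.83
tool_pos: [0.5624, 0.0299, 0.1104]
orientation: [-180.0, 0.0, 88.6]
force: [-1.3, -1.0, -0.4]
opening: 0.0002
```

```bash
python3 -m handwheel '[[[0,0.025,0],[0,0,0]],[[0,0.05,0],[0,0,0]],[[0,0.075,0],[0,0,0]],[[0,0.1,0],[0,0,0]],[[0,0.125,0],[0,0,0]]]'
python3 -m handwheel '[[[0,0.015,0],[0,0,0]],[[0,0.025,0],[0,0,0]],[[0,0.035,0],[0,0,0]],[[0,0.043,0],[0,0,0]],[[0,0.05,0],[0,0,0]]]'
python3 -m handwheel '[[[0,0.007,0],[0,0,0]],[[0,0.014,0],[0,0,0]],[[0,0.021,0],[0,0,0]],[[0,0.028,0],[0,0,0]],[[0,0.035,0],[0,0,0]]]'
```

```text
clock: 13.25
tool_pos: [0.5875, 0.0293, 0.1104]
orientation: [-180.0, -0.0, 88.6]
force: [-1.3, -0.6, -1.3]
opening: 0.0007
clock: 13.67
tool_pos: [0.5971, 0.0292, 0.1105]
orientation: [180.0, -0.0, 88.6]
force: [-1.9, -0.4, -0.6]
opening: 0.0003
clock: 14.08
tool_pos: [0.6041, 0.029, 0.1105]
orientation: [180.0, -0.0, 88.6]
force: [-1.1, 0.6, 0.1]
opening: 0.0005
```

```bash
python3 -m handwheel '[[[0,0.006,0],[0,0,0]],[[0,0.012,0],[0,0,0]],[[0,0.018,0],[0,0,0]],[[0,0.024,0],[0,0,0]],[[0,0.03,0],[0,0,0]]]'
python3 -m handwheel '[[[0,0.005,0],[0,0,0]],[[0,0.01,0],[0,0,0]],[[0,0.015,0],[0,0,0]],[[0,0.02,0],[0,0,0]]]'
```

```text
clock: 14.5
tool_pos: [0.6101, 0.0288, 0.1105]
orientation: [180.0, -0.0, 88.6]
force: [-1.1, 1.0, -1.0]
opening: 0.0005
clock: 14.83
tool_pos: [0.6125, 0.0286, 0.1104]
orientation: [-179.8, 0.0, 88.6]
force: [-10.9, 4.2, 6.5]
opening: 0.0004
```

```bash
python3 -m handwheel '[[[0,0.004,0],[0,0,0]],[[0,0.004,0],[0,0,0]]]'
python3 -m handwheel '[[[0,-0.03,0],[0,0,0]],[[0,-0.1,0],[0,0,0]],[[0,-0.2,0],[0,0,0]],[[0,-0.25,-0.15],[0,0,0]],[[0,-0.25,-0.3],[0,0,0]]]'
python3 -m handwheel '[[[0,0,-0.2],[0,0,0]],[[0,0,-0.4],[0,0,0]],[[0,0.05,-0.6],[0,0,0]],[[0,0.15,-0.77],[0,0,0]],[[0,0.35,-0.77],[0,0,0]]]'
python3 -m handwheel '[[[0,0.2,0],[0,0,0]],[[0,0.4,0],[0,0,0]],[[0,0.45,0],[0,0,0]],[[0,0.45,0],[0,0,0]]]'
python3 - <<'E'
from h import *
import pickle
t=cam('scene');w=cloud(t); pickle.dump(t,open('s3.pkl','wb'))
m=(abs(w[...,2]-.110)<.012)&(w[...,0]>.5)&(w[...,0]<.65)&(abs(w[...,1])<.2); P=w[m]
print('panel',len(P),np.percentile(P,[1,50,99],axis=0)[:,0])
s=cam('wrist');cv2.imwrite('pics/w5.png',s['color'][...,::-1]);pickle.dump(s,open('w5.pkl','wb'))
E
```

```text
clock: 15.0
tool_pos: [0.6125, 0.0286, 0.1104]
orientation: [-179.8, 0.0, 88.6]
force: [-11.8, 4.0, 7.9]
opening: 0.0005
clock: 15.42
tool_pos: [0.5621, 0.0292, 0.1699]
orientation: [-179.8, 0.1, 88.6]
force: [1.3, 0.9, 0.2]
opening: 0.0003
clock: 15.83
tool_pos: [0.6367, 0.0278, 0.3363]
orientation: [179.1, -0.2, 88.7]
force: [0.9, 1.4, 2.6]
opening: 0.0007
clock: 16.17
tool_pos: [0.7273, 0.0254, 0.3216]
orientation: [-179.9, 0.1, 88.5]
force: [-0.9, 0.8, -0.5]
opening: 0.0007
panel 388 [0.6216174  0.63612335 0.64953316]
```

View pics/w5.png

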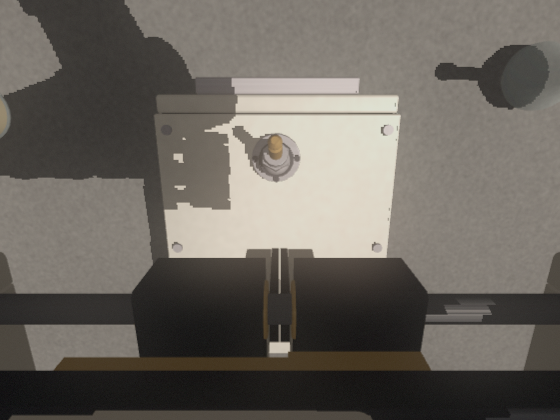

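```bash
cat > nip.py <<'E'
from h import *
from scipy.optimize import least_squares
def brass(s):
    w=cloud(s);hsv=cv2.cvtColor(s['color'],cv2.COLOR_RGB2HSV)
    c=w-np.array([.685,.0235,.18]); near=(np.linalg.norm(c,axis=-1)<.035)&(w[...,2]>.155)
    o=near&(hsv[...,0]>8)&(hsv[...,0]<28)&(hsv[...,1]>110); return w,near,o
def fit(P,n0=(-.42,0)):
    # cylinder r=6 mm, tilt 25 deg fixed, azimuth + axis point free
    def res(p):
        n=np.array([np.sin(np.radians(25))*np.cos(p[2]),np.sin(np.radians(25))*np.sin(p[2]),np.cos(np.radians(25))])
        c=np.array([p[0],p[1],.196]); d=P-c; a=d@n; r=np.linalg.norm(d-np.outer(a,n),axis=1)
        return np.where(a>0, a+np.maximum(r-.006,0), np.abs(r-.006))  # side wall (or cap above tip)
    f=least_squares(res,[.677,.0235,np.pi],loss='soft_l1',f_scale=.001); return f.x,np.sqrt((f.fun**2).mean())
E
python3 - <<'E'
from nip import *
import pickle
for n in ('w5','s3','scene0'):
    s=pickle.load(open(n+'.pkl','rb')); w,near,o=brass(s); P=w[o]; print(n,o.sum(),P.mean(0),P.min(0),P.max(0))
    x,e=fit(P); print('  tip xy @.196',x[:2],'az',np.degrees(x[2]),'rms',e)
    v,u=np.nonzero(o); i=np.argsort(v); print('  px top/bot',u[v<=v.min()+1].mean(),v.min(),u[v>=v.max()-1].mean(),v.max())
    print('  top pts',w[o&(w[...,2]>.190)].mean(0))
p,_=tool();plan([.755,.02,.245],88.5)
E
```

```text
<stdin>:4: RuntimeWarning: Mean of empty slice.
  ret = um.true_divide(
Traceback (most recent call last):
ValueError: zero-size array to reduction operation minimum which has no identity
```

```bash
python3 -m handwheel '[[[0,0.05,0.1],[0,0,0]],[[0,0.1,0.2],[0,0,0]],[[0,0.12,0.3],[0,0,0]],[[0,0.12,0.35],[0,0,0]],[[0,0.12,0.35],[0,0,0]]]'
python3 -m handwheel '[[[0,0,0],[0,0,0]],[[0,0,0],[0,0,0]]]'
python3 - <<'E'
from nip import *
import pickle
s=cam('wrist');pickle.dump(s,open('w6.pkl','wb'))
for n in ('w5','w6'):
    s=pickle.load(open(n+'.pkl','rb')); w=cloud(s); c=w-np.array([.685,.0235,.18]); near=(np.linalg.norm(c,axis=-1)<.04)&(w[...,2]>.15)
    hsv=cv2.cvtColor(s['color'],cv2.COLOR_RGB2HSV); v,u=np.nonzero(near); print(n,len(u), proj(s,[.677,.0235,.196]))
    print(w[near].min(0),w[near].max(0),w[near].mean(0))
    print(hsv[near][::max(1,len(u)//15)].tolist())
s=pickle.load(open('w5.pkl','rb'));print(s['color'][140:150:3,275], cloud(s)[145,275],cloud(s)[200,250])
u,v=proj(pickle.load(open('w6.pkl','rb')),[.685,.0235,.18]).astype(int)
s=pickle.load(open('w6.pkl','rb'));cv2.imwrite('pics/w6.png',cv2.resize(s['color'][max(0,v-75):v+75,max(0,u-75):u+75,::-1],None,fx=4,fy=4,interpolation=cv2.INTER_CUBIC));print(u,v)
E
```

```text
clock: 16.68
tool_pos: [0.7469, 0.0253, 0.2525]
orientation: [-179.8, 0.0, 88.6]
force: [0.0, -0.2, 0.4]
opening: 0.0001
clock: 16.85
tool_pos: [0.7489, 0.0254, 0.2569]
orientation: [179.8, -0.0, 88.6]
force: [0.4, 0.2, 0.6]
opening: 0.0004
w5 801 [275.53170521 143.41487749]
[0.67094476 0.01058196 0.15001431] [0.71091324 0.03491076 0.19757681] [0.69100371 0.02278089 0.17046524]
[[16, 60, 110], [17, 67, 110], [18, 103, 178], [12, 22, 171], [16, 95, 143], [17, 96, 151], [16, 75, 116], [17, 87, 135], [17, 92, 144], [15, 46, 167], [10, 22, 176], [11, 20, 179], [12, 25, 150], [12, 22, 174], [13, 31, 132], [11, 27, 151]]
w6 1432 [273.40835838 116.53507179]
[0.67067065 0.01029935 0.15010893] [0.71092401 0.03487942 0.19752329] [0.69071465 0.02288749 0.17116963]
[[16, 69, 96], [18, 53, 106], [18, 74, 97], [19, 72, 96], [12, 29, 87], [13, 33, 94], [12, 27, 95], [14, 23, 121], [14, 27, 105], [14, 31, 106], [9, 21, 161], [12, 20, 168], [14, 26, 107], [12, 26, 100], [11, 21, 169], [14, 29, 96]]
[[173 145 103]
 [168 140 100]
 [166 138 100]
 [158 132  97]] [0.67811848 0.02306138 0.19681619] [ 0.74370331 -0.00596148  0.12274267]
274 128
```

View pics/w6.png

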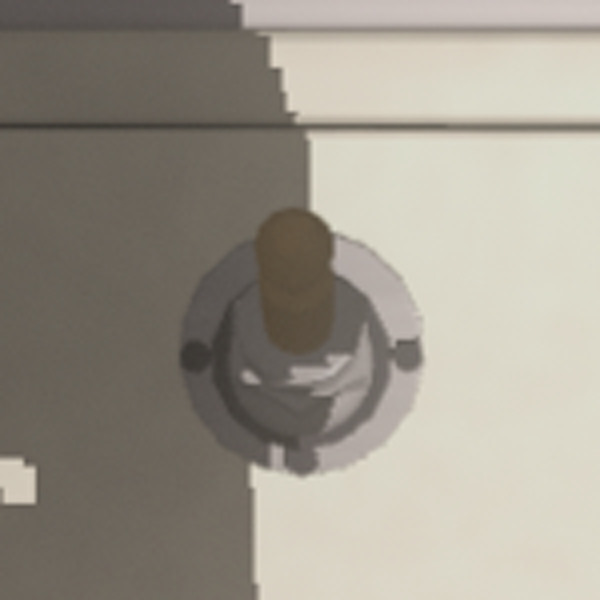

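Run:
```python
from nip import *
import pickle
for n in ('w5','w6'):
    s=pickle.load(open(n+'.pkl','rb')); w=cloud(s); c=w-np.array([.683,.0235,.18]); near=(np.linalg.norm(c,axis=-1)<.03)&(w[...,2]>.155)
    hsv=cv2.cvtColor(s['color'],cv2.COLOR_RGB2HSV); o=near&(hsv[...,1]>50)&(hsv[...,0]>12)&(hsv[...,0]<24)
    o=cv2.erode(o.astype(np.uint8),np.ones((3,3)))>0; P=w[o]; print(n,len(P),P.min(0).round(4),P.max(0).round(4))
    for P2 in (P,P[P[:,2]>.163]):
        x,e=fit(P2); print('  tip@.196',x[:2].round(4),'az',np.degrees(x[2]).round(1),'rms',e)
    # tip face: fit plane/centroid of points within 3 mm of top along axis
    nn=np.array([np.sin(np.radians(25))*np.cos(x[2]),np.sin(np.radians(25))*np.sin(x[2]),np.cos(np.radians(25))])
    a=P@nn; hi=np.percentile(a,98); T=P[a>hi-.002]; print('  face',len(T),T.mean(0).round(4),'extent', (T.max(0)-T.min(0)).round(4),'n',nn.round(4))
    # centre line in image: per row mean
    v,u=np.nonzero(o); rows=[(r,u[v==r].mean(),np.ptp(u[v==r])) for r in range(v.min(),v.max()+1,3) if (v==r).any()]; print(np.round(rows,1).tolist())
    e=np.linalg.svd(T-T.mean(0))[2][2]; print('  face normal',e.round(3))
    if n=='w6': print(' disc px ray', ray(s,272.75,114.25,.196))
```

```text
w5 228 [0.6715 0.0178 0.1686] [0.6929 0.0278 0.1976]
  tip@.196 [0.6729 0.0237] az 175.1 rms 0.0017908314367421157
  tip@.196 [0.6729 0.0237] az 175.1 rms 0.0017908314367421157
  face 73 [0.6753 0.023  0.1953] extent [0.0074 0.0079 0.0047] n [-0.421   0.0364  0.9063]
[[136.0, 274.5, 3.0], [139.0, 275.0, 10.0], [142.0, 275.0, 12.0], [145.0, 274.5, 11.0], [148.0, 275.0, 12.0], [151.0, 275.5, 11.0], [154.0, 275.5, 9.0], [157.0, 275.5, 5.0]]
  face normal [ 0.417 -0.089 -0.904]
w6 453 [0.6712 0.0178 0.1674] [0.6937 0.0279 0.1975]
  tip@.196 [0.6736 0.026 ] az 161.3 rms 0.0017751456895530187
  tip@.196 [0.6736 0.026 ] az 161.3 rms 0.0017751456895530187
  face 122 [0.6751 0.0231 0.1953] extent [0.0073 0.0075 0.0045] n [-0.4003  0.1354  0.9063]
[[106.0, 272.5, 1.0], [109.0, 272.0, 12.0], [112.0, 271.9, 15.0], [115.0, 272.0, 16.0], [118.0, 272.0, 14.0], [121.0, 272.5, 15.0], [124.0, 272.5, 15.0], [127.0, 273.5, 13.0], [130.0, 273.0, 14.0], [133.0, 273.0, 14.0], [136.0, 272.4, 12.0], [139.0, 273.5, 5.0]]
  face normal [ 0.33  -0.136 -0.934]
 disc px ray [0.67571361 0.02315732 0.196     ]
```

Run:
```python
from nip import *
import pickle
tip=np.array([.6755,.0231,.196])
for n,thr in (('w5',50),('w6',50),('scene0',110),('s3',110)):
    s=pickle.load(open(n+'.pkl','rb')); hsv=cv2.cvtColor(s['color'],cv2.COLOR_RGB2HSV)
    c=proj(s,[.683,.0235,.18]).astype(int); o=(hsv[...,1]>thr)&(hsv[...,0]>10)&(hsv[...,0]<25); k=np.zeros_like(o); k[c[1]-28:c[1]+28,c[0]-14:c[0]+14]=1; o&=k
    nb,l,st,_=cv2.connectedComponentsWithStats(o.astype(np.uint8)); 
    if nb<2: print(n,'none'); continue
    l=l==1+np.argmax(st[1:,4]); v,u=np.nonzero(l)
    # row centre line (medians) and pixel line fit
    r=np.array([(q,(u[v==q].min()+u[v==q].max())/2) for q in range(v.min()+1,v.max()-2)]); f=np.polyfit(r[:,0],r[:,1],1)
    print(n,len(u),f.round(3),'v',v.min(),v.max(),'tip proj',proj(s,tip).round(1),'line u at tip',np.polyval(f,proj(s,tip)[1]).round(2))
    for az in (155,160,165,170,175,180,185,190,195,200,205,210):
        a=np.radians(az); nn=np.array([.4226*np.cos(a),.4226*np.sin(a),.9063]); A=proj(s,tip);B=proj(s,tip-.034*nn); print((az,round((B[0]-A[0])/(B[1]-A[1]),3)),end=' ')
    print()
```

```text
w5 321 [5.10000e-02 2.67439e+02] v 135 159 tip proj [275.  141.5] line u at tip 274.7
(155, np.float64(-0.543)) (160, np.float64(-0.404)) (165, np.float64(-0.276)) (170, np.float64(-0.156)) (175, np.float64(-0.04)) (180, np.float64(0.074)) (185, np.float64(0.19)) (190, np.float64(0.31)) (195, np.float64(0.436)) (200, np.float64(0.573)) (205, np.float64(0.725)) (210, np.float64(0.9)) 
w6 606 [4.80000e-02 2.66517e+02] v 105 141 tip proj [272.6 113.9] line u at tip 272.02
(155, np.float64(-0.417)) (160, np.float64(-0.309)) (165, np.float64(-0.209)) (170, np.float64(-0.113)) (175, np.float64(-0.019)) (180, np.float64(0.073)) (185, np.float64(0.167)) (190, np.float64(0.263)) (195, np.float64(0.363)) (200, np.float64(0.47)) (205, np.float64(0.586)) (210, np.float64(0.714)) 
scene0 35 [  0. 271.] v 225 236 tip proj [270.3 225.8] line u at tip 271.0
(155, np.float64(-0.097)) (160, np.float64(-0.054)) (165, np.float64(-0.011)) (170, np.float64(0.031)) (175, np.float64(0.074)) (180, np.float64(0.117)) (185, np.float64(0.161)) (190, np.float64(0.204)) (195, np.float64(0.248)) (200, np.float64(0.293)) (205, np.float64(0.338)) (210, np.float64(0.383)) 
s3 37 [5.00000e-02 2.59389e+02] v 225 237 tip proj [270.3 225.8] line u at tip 270.68
(155, np.float64(-0.097)) (160, np.float64(-0.054)) (165, np.float64(-0.011)) (170, np.float64(0.031)) (175, np.float64(0.074)) (180, np.float64(0.117)) (185, np.float64(0.161)) (190, np.float64(0.204)) (195, np.float64(0.248)) (200, np.float64(0.293)) (205, np.float64(0.338)) (210, np.float64(0.383))
```

```bash
python3 -m handwheel '[[[0.08,-0.1,-0.02],[0,0,0]],[[0.2,-0.26,-0.04],[0,0,0]],[[0.32,-0.42,-0.05],[0,0,0]],[[0.44,-0.58,-0.05],[0,0,0]],[[0.56,-0.74,-0.05],[0,0,0]]]' -0.8
python3 -m handwheel '[[[0.12,-0.16,0],[0,0,0]],[[0.24,-0.32,0],[0,0,0]],[[0.36,-0.48,0],[0,0,0]],[[0.46,-0.61,0],[0,0,0]],[[0.52,-0.69,0],[0,0,0]]]'
python3 -m handwheel '[[[0.1,-0.13,0],[0,0,0]],[[0.18,-0.24,0],[0,0,0]],[[0.24,-0.32,0],[0,0,0]],[[0.24,-0.32,0],[0,0,0]],[[0.24,-0.32,0],[0,0,0]]]'
python3 - <<'E'
from h import *
s=cam('wrist');cv2.imwrite('pics/w7.png',s['color'][...,::-1])
w=cloud(s); m=(w[...,2]>.165)&(w[...,2]<.185)&(abs(w[...,0]-.385)<.04)&(abs(w[...,1]-.315)<.04);P=w[m]
print(len(P),P.mean(0) if len(P) else '',P.min(0),P.max(0))
t=cam('top');w=cloud(t)
plan([.384,.316,.21],88.5); print(get_obs()['joint_pos'])
E
```

```text
clock: 17.32
tool_pos: [0.6025, 0.1418, 0.2662]
orientation: [179.8, -0.1, 88.6]
force: [-0.2, 1.4, 1.1]
opening: 0.0279
clock: 17.73
tool_pos: [0.4662, 0.25, 0.2666]
orientation: [179.9, -0.2, 88.7]
force: [0.5, -0.7, -0.2]
opening: 0.0618
clock: 18.15
tool_pos: [0.405, 0.2988, 0.2662]
orientation: [179.9, -0.2, 88.7]
force: [-0.0, -0.8, -0.4]
opening: 0.0787
2143 [0.38379673 0.31530653 0.1750003 ] [0.3665059  0.29694174 0.16501829] [0.40475641 0.3345066  0.17836289]
shift [0.0871, -0.1109, 0.2773] turn [0.00017, -0.00022, 0.0003] dist 0.06220969926216157 deg 0.14709693613985841
[ 5.87058131e+01  3.18275754e+00 -1.83327721e+01  1.47449308e-02
 -6.83846052e+01 -1.50104105e+02]
```

View pics/w7.png

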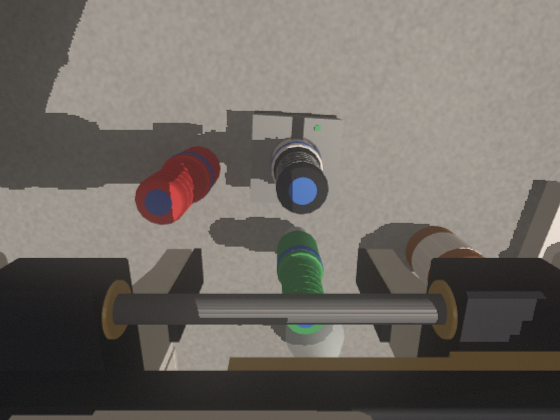

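```bash
python3 -m handwheel '[[[0.05,-0.06,0.03],[0.0002,-0.0002,0.0003]],[[0.082,-0.101,0.1],[0.0002,-0.0002,0.0003]],[[0.082,-0.101,0.2],[0.0002,-0.0002,0.0003]],[[0.082,-0.101,0.26],[0.0002,-0.0002,0.0003]],[[0.082,-0.101,0.26],[0.0002,-0.0002,0.0003]]]'
python3 -m handwheel '[[[0,0,0.05],[0,0,0]],[[0,0,0.15],[0,0,0]],[[0,0,0.25],[0,0,0]],[[0,0,0.34],[0,0,0]],[[0,0,0.38],[0,0,0]]]'
python3 -m handwheel '[[[0,0,0],[0,0,0]],[[0,0,0],[0,0,0]]]'
```

```text
clock: 18.67
tool_pos: [0.3853, 0.3132, 0.2102]
orientation: [-179.8, 0.3, 88.4]
force: [-1.4, -0.0, -0.5]
opening: 0.0787
clock: 19.08
tool_pos: [0.3856, 0.3139, 0.1349]
orientation: [-179.9, 0.1, 88.4]
force: [-0.0, 0.2, -0.5]
opening: 0.079
clock: 19.25
tool_pos: [0.3861, 0.3149, 0.137]
orientation: [-180.0, 0.1, 88.5]
force: [0.2, 0.6, 0.8]
opening: 0.0783
```

```bash
python3 -m handwheel '[[[0.004,-0.004,0],[0,0,0]],[[0.004,-0.004,0],[0,0,0]]]'
python3 -m handwheel '[[[0,0,0],[0,0,0]],[[0,0,0],[0,0,0]],[[0,0,0],[0,0,0]],[[0,0,0],[0,0,0]],[[0,0,0],[0,0,0]]]' 1
python3 -m handwheel '[[[0,0,0],[0,0,0]],[[0,0,0],[0,0,0]],[[0,0,0],[0,0,0]],[[0,0,0],[0,0,0]],[[0,0,0],[0,0,0]]]'
python3 -m handwheel '[[[0,0,-0.02],[0,0,0]],[[0,0,-0.06],[0,0,0]],[[0,0,-0.12],[0,0,0]],[[0,0,-0.19],[0,0,0]],[[0,0,-0.27],[0,0,0]]]'
```

```text
clock: 19.42
tool_pos: [0.3852, 0.3163, 0.1377]
orientation: [-180.0, -0.0, 88.5]
force: [-0.2, 0.0, 0.1]
opening: 0.0791
clock: 19.83
tool_pos: [0.3847, 0.3156, 0.1366]
orientation: [-179.9, 0.1, 88.5]
force: [-0.1, 0.5, -0.1]
opening: 0.0509
clock: 20.25
tool_pos: [0.3847, 0.3156, 0.1365]
orientation: [-179.9, 0.1, 88.5]
force: [-0.2, 1.3, -0.1]
opening: 0.0375
clock: 20.67
tool_pos: [0.3844, 0.315, 0.191]
orientation: [-179.9, 0.2, 88.5]
force: [0.2, 0.1, -2.3]
opening: 0.0376
```

```bash
python3 -m handwheel '[[[0,0,-0.15],[0,0,0]],[[0,0,-0.32],[0,0,0]],[[0,0,-0.49],[0,0,0]],[[0,0,-0.66],[0,0,0]],[[0,0,-0.84],[0,0,0]]]'
python3 - <<'E'
from h import *
import pickle
t=cam('scene');w=cloud(t);p,q=tool();print(p)
# lateral offset & straightness of the white housing / coupler in tool frame
L=q.inv().apply((w-p).reshape(-1,3)).reshape(w.shape)
for lo,hi in ((.04,.06),(.06,.09),(.1,.125),(.125,.14)):
    m=(L[...,2]>lo)&(L[...,2]<hi)&(abs(L[...,0])<.035)&(abs(L[...,1])<.035); P=L[m]
    if len(P)>5: print(lo,len(P),np.percentile(P,[2,98],axis=0).round(4)[:,:2].tolist(), P[:,2].max())
m=(L[...,2]>0)&(L[...,2]<.17)&(abs(L[...,0])<.035)&(abs(L[...,1])<.035); print('mouth z',np.percentile(L[m][:,2],[99,99.7,100]))
E
```

```text
clock: 21.08
tool_pos: [0.3844, 0.3149, 0.3604]
orientation: [-179.9, 0.1, 88.5]
force: [0.3, 1.1, -2.8]
opening: 0.0377
[0.38681459 0.31640892 0.36854749]
0.04 115 [[-0.0254, -0.0091], [0.0171, 0.0242]] 0.059662087782689756
0.06 135 [[-0.0258, -0.0056], [0.0161, 0.0249]] 0.08923699098387028
0.1 50 [[-0.0216, -0.0007], [0.0084, 0.0212]] 0.12459651635519996
0.125 29 [[-0.0161, -0.0023], [0.0083, 0.0155]] 0.1373750070218279
mouth z [0.13481413 0.13693492 0.13737501]
```

```bash
cat > goal.py <<'E'
from h import *
tip=np.array([.6755,.0231,.196]); a=np.radians(178); n=np.array([.4226*np.cos(a),.4226*np.sin(a),.9063])
z=-n; x=np.array([.026,1,0]); x-=x@z*z; x/=np.linalg.norm(x); G=R.from_matrix(np.c_[x,np.cross(z,x),z])
def st(seat=.1046):
    p,q=tool(); s=p+seat*q.apply([0,0,1]); L=G.inv().apply(s-tip)  # seat rel. tip in goal axes
    print('seat-tip lateral x,y mm',(L[:2]*1e3).round(2),'gap mm',round(-L[2]*1e3,2),'tilt err deg',np.degrees((q.inv()*G).as_rotvec()).round(2))
E
python3 - <<'E'
from goal import *
print(tip+n*.171); plan(tip+n*.171,tilt=G)
E
```

```text
[0.60327942 0.025622   0.3509773 ]
shift [-1.4257, 1.1194, 0.0867] turn [-0.06846, -0.00147, -9e-05] dist 0.36293631627109435 deg 24.652728371193298
```

```bash
python3 -m handwheel '[[[-0.1,0.08,0.01],[-0.0137,0,0]],[[-0.25,0.2,0.02],[-0.0274,0,0]],[[-0.4,0.32,0.03],[-0.041,0,0]],[[-0.55,0.44,0.03],[-0.055,-0.001,0]],[[-0.7,0.55,0.04],[-0.0685,-0.0015,0]]]'
python3 - <<'E'
from goal import *
plan(tip+n*.171,tilt=G)
E
```

```text
clock: 21.55
tool_pos: [0.4916, 0.1719, 0.3513]
orientation: [155.2, 0.6, 88.4]
force: [1.8, -0.7, -2.4]
opening: 0.0374
shift [-0.7157, 0.521, 0.251] turn [-0.00045, 0.00093, 0.0005] dist 0.18402575455270667 deg 0.4148664463535382
```

```bash
python3 -m handwheel '[[[-0.16,0.12,0.06],[-0.0004,0.0009,0.0005]],[[-0.34,0.25,0.12],[-0.0004,0.0009,0.0005]],[[-0.52,0.38,0.18],[-0.0004,0.0009,0.0005]],[[-0.66,0.48,0.23],[-0.0004,0.0009,0.0005]],[[-0.715,0.52,0.25],[-0.0004,0.0009,0.0005]]]'
python3 -m handwheel '[[[0,0,0],[0,0,0]],[[0,0,0],[0,0,0]],[[0,0,0],[0,0,0]]]'
python3 - <<'E'
from goal import *
st(); plan(tip+n*.1386,tilt=G); print(get_obs()['joint_pos'].round(1))
import cv2
t=cam('scene'); u,v=proj(t,[.66,.025,.24]).astype(int)
cv2.imwrite('pics/s4.png',cv2.resize(t['color'][v-60:v+60,u-70:u+70,::-1],None,fx=5,fy=5,interpolation=cv2.INTER_CUBIC)); print(u,v)
for nm in('scene','top'):
    t=cam(nm);w=cloud(t);p,q=tool();L=q.inv().apply((w-p).reshape(-1,3)).reshape(w.shape)
    for lo,hi in ((.05,.09),(.105,.128)):
        m=(L[...,2]>lo)&(L[...,2]<hi)&(abs(L[...,0])<.035)&(abs(L[...,1])<.035); P=L[m]
        if len(P)>5: print(nm,lo,len(P),np.percentile(P,[2,98],axis=0).round(4)[:,:2].tolist())
E
```

```text
clock: 21.97
tool_pos: [0.6035, 0.0229, 0.3497]
orientation: [155.3, 0.3, 88.2]
force: [0.5, 0.5, -2.5]
opening: 0.0373
clock: 22.22
tool_pos: [0.6019, 0.0264, 0.3495]
orientation: [155.3, 0.2, 88.3]
force: [-0.5, 0.1, -2.5]
opening: 0.0377
seat-tip lateral x,y mm [ 0.51 -2.51] gap mm 65.66 tilt err deg [-0.32  0.1  -0.1 ]
shift [-0.0032, 0.0105, 0.1583] turn [-0.00089, 0.00029, -0.00028] dist 0.03173113204560858 deg 0.3523789465134804
[  28.2   -3.8  -25.2   16.5  -48.1 -128.7]
269 210
scene 0.05 281 [[-0.0228, 0.0037], [0.0215, 0.0263]]
scene 0.105 97 [[-0.0146, -0.0002], [0.0151, 0.019]]
top 0.05 26 [[-0.0175, 0.0136], [0.0188, 0.0241]]
```

View pics/s4.png

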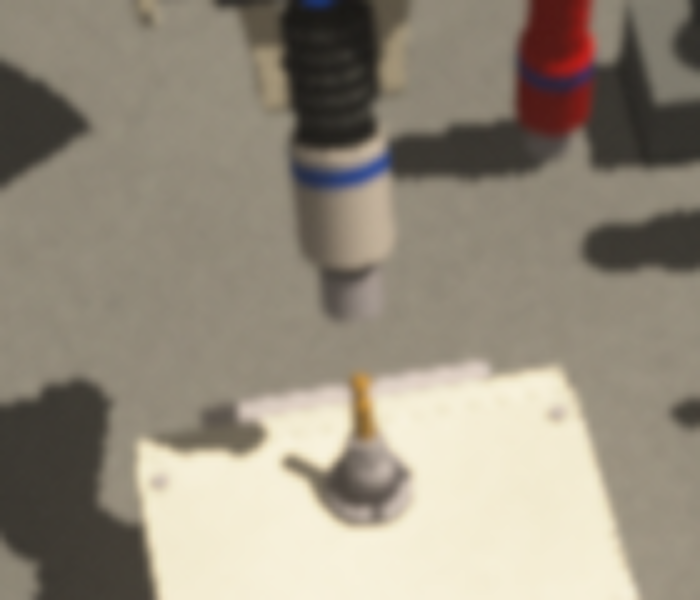

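```bash
python3 -m handwheel '[[[0,0.004,0.03],[-0.0005,0,0]],[[0,0.008,0.08],[-0.0008,0,0]],[[0,0.008,0.12],[-0.0008,0,0]],[[0,0.008,0.15],[-0.0008,0,0]],[[0,0.008,0.16],[-0.0008,0,0]]]'
python3 -m handwheel '[[[0,0,0],[0,0,0]],[[0,0,0],[0,0,0]],[[0,0,0],[0,0,0]]]'
python3 - <<'E'
from goal import *
st(); print(get_obs()['force'])
t=cam('scene'); hsv=cv2.cvtColor(t['color'],cv2.COLOR_RGB2HSV)
p,q=tool(); ax=q.apply([0,0,1])
print('pred mouth px',proj(t,p+.131*ax),'housing mid',proj(t,p+.065*ax),'tip',proj(t,tip))
# housing edges per row in colour: bright low-sat against table
for d in (.05,.065,.08,.11,.12):
    u,v=proj(t,p+d*ax); r=int(round(v)); print(d,round(u,1),r,t['color'][r,int(u)-14:int(u)+15].sum(1).tolist())
E
```

```text
clock: 22.78
tool_pos: [0.6171, 0.0263, 0.3198]
orientation: [155.1, 0.3, 88.4]
force: [-0.1, -0.0, -3.2]
opening: 0.0372
clock: 23.03
tool_pos: [0.6174, 0.0262, 0.3219]
orientation: [154.9, 0.2, 88.3]
force: [-0.5, -0.1, -3.0]
opening: 0.0373
seat-tip lateral x,y mm [0.92 0.61] gap mm 34.05 tilt err deg [ 0.05  0.06 -0.07]
[-0.53211324 -0.05729132 -3.00216166]
pred mouth px [270.49295792 223.23104117] housing mid [268.23847839 200.42392443] tip [270.34157447 225.75037957]
0.05 267.7 195 [413, 416, 411, 405, 372, 300, 219, 197, 205, 229, 253, 276, 303, 327, 347, 365, 381, 389, 386, 369, 355, 332, 311, 320, 355, 393, 410, 414, 412]
0.065 268.2 200 [417, 417, 415, 408, 376, 315, 264, 243, 242, 242, 254, 275, 298, 331, 361, 394, 426, 451, 473, 496, 518, 528, 529, 511, 475, 429, 414, 412, 415]
0.08 268.8 206 [411, 410, 411, 412, 403, 365, 295, 257, 259, 264, 281, 305, 337, 368, 398, 424, 447, 470, 490, 505, 518, 528, 530, 520, 489, 438, 414, 414, 413]
0.11 269.8 216 [410, 409, 407, 412, 412, 413, 412, 394, 360, 301, 241, 221, 224, 229, 238, 245, 261, 276, 317, 378, 424, 435, 425, 419, 417, 414, 415, 409, 411]
0.12 270.1 220 [415, 416, 415, 415, 414, 414, 413, 402, 356, 284, 245, 251, 277, 315, 355, 391, 420, 444, 461, 467, 453, 430, 418, 415, 409, 413, 413, 416, 416]
```

```bash
python3 -m handwheel '[[[-0.002,0,0.015],[0,0,0]],[[-0.002,0,0.03],[0,0,0]],[[-0.002,0,0.045],[0,0,0]],[[-0.002,0,0.06],[0,0,0]],[[-0.002,0,0.06],[0,0,0]]]'
python3 -m handwheel '[[[0,0,0.01],[0,0,0]],[[0,0,0.02],[0,0,0]],[[0,0,0.03],[0,0,0]],[[0,0,0.04],[0,0,0]],[[0,0,0.04],[0,0,0]]]'
python3 - <<'E'
from goal import *
st(); print(G.inv().apply(get_obs()['force']).round(2), get_obs()['moment'].round(2))
E
```

```text
clock: 23.5
tool_pos: [0.6222, 0.0254, 0.3095]
orientation: [155.0, 0.3, 88.3]
force: [-0.6, -0.8, -3.0]
opening: 0.0375
clock: 23.92
tool_pos: [0.6256, 0.0252, 0.3026]
orientation: [155.0, 0.2, 88.3]
force: [-0.1, 0.2, -3.4]
opening: 0.0375
seat-tip lateral x,y mm [ 0.24 -0.27] gap mm 13.16 tilt err deg [-0.03  0.09 -0.07]
[ 0.23 -1.55  3.03] [ 0.04  1.83 -0.02]
```

```bash
python3 -m handwheel '[[[0,0,0.01],[0,0,0]],[[0,0,0.02],[0,0,0]],[[0,0,0.025],[0,0,0]],[[0,0,0.025],[0,0,0]]]'
python3 -c "
from goal import *
st(); print(G.inv().apply(get_obs()['force']).round(2))"
python3 -m handwheel '[[[0,0,0.005],[0,0,0]],[[0,0,0.01],[0,0,0]],[[0,0,0.015],[0,0,0]],[[0,0,0.015],[0,0,0]]]'
python3 -c "
from goal import *
st(); print(G.inv().apply(get_obs()['force']).round(2))"
```

```text
clock: 24.25
tool_pos: [0.6278, 0.0251, 0.2988]
orientation: [155.0, 0.2, 88.3]
force: [-2.3, -1.4, -1.4]
opening: 0.0376
seat-tip lateral x,y mm [0.18 0.19] gap mm 8.78 tilt err deg [ 0.02  0.08 -0.07]
[-1.42 -2.65  0.36]
clock: 24.58
tool_pos: [0.6289, 0.0252, 0.295]
orientation: [155.1, 0.2, 88.3]
force: [1.5, -1.2, -6.2]
opening: 0.0377
seat-tip lateral x,y mm [ 0.36 -0.54] gap mm 4.89 tilt err deg [-0.05  0.08 -0.07]
[-1.19 -1.26  6.31]
```

```bash
python3 -m handwheel '[[[0,0,0.006],[0,0,0]],[[0,0,0.012],[0,0,0]],[[0,0,0.018],[0,0,0]],[[0,0,0.018],[0,0,0]]]'
python3 -c "
from goal import *
st(); print(G.inv().apply(get_obs()['force']).round(2))"
python3 -m handwheel '[[[0,0,0.006],[0,0,0]],[[0,0,0.012],[0,0,0]],[[0,0,0.018],[0,0,0]],[[0,0,0.018],[0,0,0]]]'
python3 -c "
from goal import *
st(); print(G.inv().apply(get_obs()['force']).round(2))"
python3 -m handwheel '[[[0,0,0.005],[0,0,0]],[[0,0,0.01],[0,0,0]],[[0,0,0.01],[0,0,0]]]'
python3 -c "
from goal import *
st(); print(G.inv().apply(get_obs()['force']).round(2))"
```

```text
clock: 24.92
tool_pos: [0.6305, 0.0252, 0.2922]
orientation: [155.0, 0.2, 88.3]
force: [-0.3, 0.2, -3.6]
opening: 0.0376
seat-tip lateral x,y mm [ 0.42 -0.17] gap mm 1.59 tilt err deg [-0.02  0.08 -0.06]
[ 0.2  -1.8   3.09]
clock: 25.25
tool_pos: [0.6323, 0.0251, 0.2899]
orientation: [154.9, 0.2, 88.3]
force: [-5.2, -1.6, 2.1]
opening: 0.0377
seat-tip lateral x,y mm [0.37 0.57] gap mm -1.16 tilt err deg [ 0.05  0.07 -0.06]
[-1.77 -3.8  -4.12]
clock: 25.5
tool_pos: [0.6331, 0.0251, 0.2884]
orientation: [154.9, 0.2, 88.3]
force: [-6.8, 0.1, 4.0]
opening: 0.0375
seat-tip lateral x,y mm [0.36 0.69] gap mm -2.9 tilt err deg [ 0.07  0.06 -0.07]
[-0.13 -4.49 -6.52]
```

```bash
python3 -m handwheel '[[[0,0,0.005],[0,0,0]],[[0,0,0.01],[0,0,0]],[[0,0,0.01],[0,0,0]]]'
python3 -c "
from goal import *
st(); print(G.inv().apply(get_obs()['force']).round(2))"
python3 -m handwheel '[[[0,0,0.005],[0,0,0]],[[0,0,0.01],[0,0,0]],[[0,0,0.01],[0,0,0]]]'
python3 -c "
from goal import *
st(); print(G.inv().apply(get_obs()['force']).round(2))"
```

```text
clock: 25.75
tool_pos: [0.634, 0.0251, 0.2869]
orientation: [154.9, 0.2, 88.3]
force: [-6.6, -0.4, 6.5]
opening: 0.0376
seat-tip lateral x,y mm [0.43 0.97] gap mm -4.64 tilt err deg [ 0.1   0.05 -0.07]
[-0.6  -3.21 -8.62]
clock: 26.0
tool_pos: [0.635, 0.0251, 0.2856]
orientation: [154.9, 0.2, 88.3]
force: [-8.8, -0.0, 6.9]
opening: 0.0378
seat-tip lateral x,y mm [0.46 1.4 ] gap mm -6.3 tilt err deg [ 0.14  0.05 -0.06]
[-0.29 -5.04 -9.94]
```

```bash
python3 -m handwheel '[[[0,0,0.005],[0,0,0]],[[0,0,0.01],[0,0,0]],[[0,0,0.01],[0,0,0]],[[0,0,0.01],[0,0,0]]]'
python3 -c "
from goal import *
st(); print(G.inv().apply(get_obs()['force']).round(2))"
```

```text
clock: 26.33
tool_pos: [0.6369, 0.0252, 0.2859]
orientation: [154.7, 0.2, 88.4]
force: [-10.1, -0.7, 12.2]
opening: 0.0374
seat-tip lateral x,y mm [0.75 3.59] gap mm -6.74 tilt err deg [ 0.34  0.   -0.05]
[ -1.06  -4.02 -15.32]
```

```bash
python3 -m handwheel '[[[0,-0.005,0],[0,0,0]],[[0,-0.012,0],[0,0,0]],[[0,-0.012,0],[0,0,0]],[[0,-0.012,0],[0,0,0]]]'
python3 - <<'E'
from goal import *
st(); o=get_obs(); print(G.inv().apply(o['force']).round(2),o['opening'])
t=cam('scene'); u,v=proj(t,[.66,.025,.22]).astype(int)
a=cv2.resize(t['color'][v-60:v+60,u-70:u+70,::-1],None,fx=5,fy=5,interpolation=cv2.INTER_CUBIC)
cv2.imwrite('pics/s5.png',a)
st(); print(G.inv().apply(get_obs()['force']).round(2))
w=cloud(t);p,q=tool();L=q.inv().apply((w-p).reshape(-1,3)).reshape(w.shape)
for lo,hi in ((.05,.09),(.105,.125)):
    m=(L[...,2]>lo)&(L[...,2]<hi)&(abs(L[...,0])<.035)&(abs(L[...,1])<.035); P=L[m]; print(lo,len(P),np.percentile(P,[2,98],axis=0).round(4)[:,:2].tolist())
E
```

```text
clock: 26.67
tool_pos: [0.6355, 0.0255, 0.2855]
orientation: [154.6, 0.2, 88.4]
force: [-3.6, -2.9, 9.4]
opening: 0.0377
seat-tip lateral x,y mm [0.98 2.32] gap mm -6.6 tilt err deg [ 0.43 -0.02 -0.03]
[ -3.     0.75 -10.06] 0.03771388794043592
seat-tip lateral x,y mm [1.   2.32] gap mm -6.62 tilt err deg [ 0.43 -0.02 -0.03]
[ -2.2    0.26 -11.51]
0.05 257 [[-0.0229, 0.002], [0.0218, 0.026]]
0.105 84 [[-0.0148, 0.0008], [0.0145, 0.0169]]
```

View pics/s5.png

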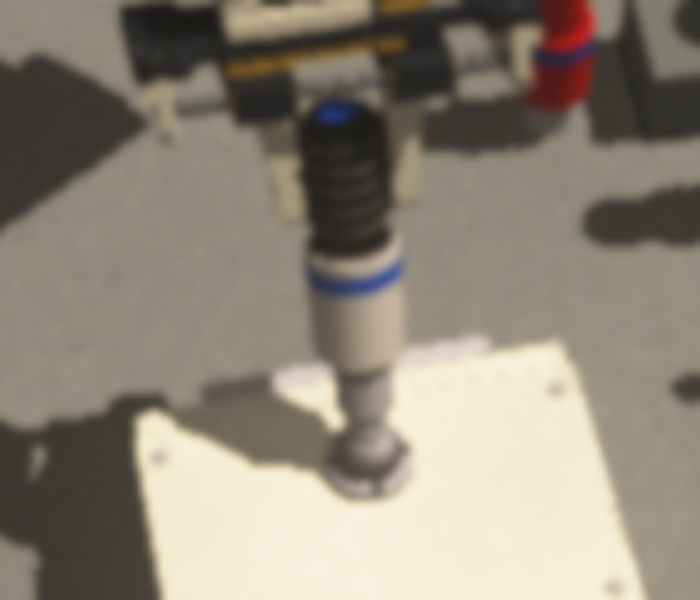

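The coupler is on, with no brass left showing between coupler and boss. I'll add a bit more push for margin, hold it, and check that it stays put.

```bash
python3 -m handwheel '[[[0,-0.002,0.005],[0,0,0]],[[0,-0.006,0.01],[0,0,0]],[[0,-0.006,0.013],[0,0,0]],[[0,-0.006,0.013],[0,0,0]],[[0,-0.006,0.013],[0,0,0]]]'
python3 -c "
from goal import *
st(); print(G.inv().apply(get_obs()['force']).round(2))"
python3 -m handwheel '[[[0,0,0],[0,0,0]],[[0,0,0],[0,0,0]],[[0,0,0],[0,0,0]],[[0,0,0],[0,0,0]],[[0,0,0],[0,0,0]]]'
python3 - <<'E'
from goal import *
st(); o=get_obs(); print(G.inv().apply(o['force']).round(2),o['opening'])
for nm in('scene','top'):
    t=cam(nm);w=cloud(t); m=(abs(w[...,2]-.110)<.012)&(w[...,0]>.58)&(w[...,0]<.65)&(abs(w[...,1]-.027)<.11); P=w[m]
    print(nm,'drawer lip/panel x',np.percentile(P,[1,50,99],axis=0)[:,0])
E
```

```text
clock: 27.13
tool_pos: [0.6362, 0.0255, 0.2853]
orientation: [154.4, 0.1, 88.4]
force: [-12.8, -2.2, 22.8]
opening: 0.0376
seat-tip lateral x,y mm [1.08 3.26] gap mm -7.04 tilt err deg [ 0.63 -0.05 -0.03]
[ -2.59  -1.92 -26.08]
clock: 27.55
tool_pos: [0.6362, 0.0255, 0.2853]
orientation: [154.4, 0.1, 88.4]
force: [-12.7, -2.8, 23.1]
opening: 0.0378
seat-tip lateral x,y mm [1.07 3.25] gap mm -7.03 tilt err deg [ 0.63 -0.05 -0.03]
[ -3.23  -1.67 -26.3 ] 0.037840230534221225
scene drawer lip/panel x [0.62179711 0.63614805 0.64966636]
top drawer lip/panel x [0.62461182 0.64191014 0.64956375]
```

```bash
python3 -c "
from goal import *
print(close_job()); st()"
```

```text
the job is handed in; nothing more can be done
None
the job is handed in; nothing more can be done
```

I handed the job in at about 28 s of the 72 s allowed. It reported no verdict, so the success below rests on my own checks.

- **Jar:** I set it down at first contact (under 5 N) at x 0.592, y 0.025. The wrist view showed it upright in the tray, with its cap top at about 0.095 m, as it should be. I did not see it again once the drawer was shut.
- **Drawer:** I pushed it by the lip, slowing to about 12 mm/s at the stop, where the force rose to 11–12 N. Two cameras put the lip at x of about 0.622–0.625, against 0.622 worked out for fully shut. It was still there at the end.
- **Pump:** I took the black one from the grey dock, not the red or green look-alikes. I aligned it with the nipple to within about 0.5 mm and 0.1°. The force dropped to nothing extra between about 5 and 2 mm short of the tip, which fits a snap followed by a free slide. It then rose along the spring.
- **Nipple:** It hit a hard stop about 6.5–7 mm past first contact, against 6 mm nominal. It was held with a steady net push of about 29 N while the pump stayed gripped at 37.8 mm.

**Checks that disagreed or were not made:**
- At the end the estimated seat position was about 3 mm off the nipple axis sideways, with a tilt error of 0.6°. This is probably the arm flexing or the pump pivoting slightly in the pads, because the bore does not allow that much. The sideways force, about 3 N or less, was steady.
- The nipple's lean direction came out at 179° from the wrist views and about 172° from the scene view. I used 178°.
- I did not measure the bystander glassware again. The planned paths kept clear of it and I felt no unexpected contact.

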